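# Isolate the bench power box, then stand the knocked-over oil bottle back in its tray

### The arm

A 6-joint arm with a two-finger parallel gripper is mounted at the origin on the work surface. World frame = base frame: x ahead of the robot, y to its left, z up, the work surface at z = 0. Lengths are in m, angles in degrees, forces in N, time in s.
With the tool pointing down it reaches from about 0.35 to 0.875 m from the base axis. Payload 4.2 kg.
Tool frame: the origin (TCP) lies on the centre line of the jaws, within the pads' length; the fingertips stand 8 mm ahead of it and the grasp point (between the pads) lies 11 mm behind it; z points along the fingers, y is the direction in which the jaws open and shut (so a half turn about z gives the same grasp; the last joint's range is limited). The gripper opens to 87 mm and grips with 3 to 60 N. Pads are 19 mm wide; open, the fingers measure 117 mm over their backs; the gripper's body (75 mm by 190 mm) begins 51 mm behind the grasp point.
Start: joints at [-54.454, 22.042, 0.453, 0, -68.411, -14.817], TCP at [0.221, -0.585, 0.231] pointing down, gripper open.
Joint ranges: [-179.83, 179.83], [-69.29, 118.12], [-61.27, 80.66], [-181.25, 117.63], [-171.15, -9.14], [-177.46, 177.46]. Speed limits (degrees/s): [159.86, 159.86, 180, 180, 180, 180].

### API

Orientations are given as a 3x3 rotation matrix whose columns are the frame's x, y, z axes.
In Python, from station import sense, capture, finish_job, recognise gives the robot as it stands.
- The arm moves only by the tool apply_moves, never from a script. Its argument "plan" is a list that holds one entry, the list of rows, each a list of 7 numbers: the opening in per cent of the stroke, from 0 (shut) to 100 (fully open), then the shift along the world's x, y, z in units of 25 mm (1.0 is 25 mm), then the turn, a rotation vector about the world's x, y, z in rad. A call has 1 to 12 rows; each row shifts and turns the pose as measured when the row begins; what a row does not reach is not made up. A row lasts 1/12 s, in which the tool goes at most 41.7 mm and 7.16 degrees, less where a joint would pass 70% of its speed; a pose out of reach is approached as far as the arm can. A call is refused whole if a number of a shift passes 1 or a number of a turn 0.125, either way. A call with a gripper value outside its range is refused whole. The fingers move at their own pace and stop on an object; the grip force is fixed at half the most. Time passes only in rows, so rows that do not move let the fingers close. It gives the time, the measured TCP pose, the force and the opening at its end, in the units of the state.
- sense(): the state, without advancing time (a new reading comes with each control period).
- capture(name): name is "scene" or "top" or "wrist"; returns a dict with "pixels" (420x560x3 uint8, red, green, blue), "depth" (420x560 float32, m along the optical axis (not along the pixel's ray), 0 where there is no reading), "mtx" (3x3 intrinsics, pixels), "R" (3x3) and "t" (3): a world point X has camera coordinates R X + t; the wrist camera has in their place "mount" (4x4, takes a point from camera to tool coordinates, whose origin is the TCP and whose axes are the flange's). Camera axes: x right, y down, z forward; pixel columns grow to the right and rows downward; lengths in m; the calibration is good to about 2 mm. The wrist camera is an equidistant fisheye: a pixel r from the principal point sees the ray r / f radians off the axis. A picture is of the moment at which its call begins: read the wrist's pose just before it.
- finish_job(): hands the job in, once; it reports no verdict.
Trained networks look in a picture, given as the dict that the camera call returned (one of the last four; its "shot" number tells which), for a name from the list of things; names that differ only in an ending like _2 or _b are one class to them, and where a whole thing is asked for, a point or a joint stands for the part that bears it (a point fixed in the world has none). Each returns a list of dicts, best first, with "score" (0 to 1); they miss things now and then, are a little off and sometimes report something else, mostly with a low value. They report only what shows in the picture. A call takes as long as a camera call. They do not tell look-alikes from the thing itself.
- recognise(label, picture): "at" ([x, y, z] in m, in the coordinates of the camera as it stood for that picture, good to about 4 mm: the middle of the surface that is visible of it).
The state is a dict: "time_s": time; "joints": joint angles; "joint_velocities": joint speeds; "effort": joint torques, N m; "tcp_pos": TCP position; "ee_rot": TCP orientation; "wrist_force": force on the tool from outside, world axes, zero at the start; "moment": the same for the moment, N m; "gripper_width": opening from 0.0 (shut) to 1.0 (fully open).
Only numpy, scipy, OpenCV 4.12 (cv2) and the standard library are available. Lean on these libraries where they do the work, as an engineer would, in place of code of your own. Each camera call takes 0.05 s, during which the arm holds its last target.

### The job

The oil bottle has been knocked over on the bench while the power box is still live. Before you touch the bottle, flip the red toggle on the power box over to off (towards the robot, away from the green lamps), leaving the black and white toggles as they are; then stand the bottle upright, cap up, in the empty end of the steel drip tray without dropping it. Leave the tin, the spray can, the red bin and the wrench where they are.

Things in the scene. Friction and masses are not known exactly. Their poses are not given: they have to be found in the camera images.
- power_box: Grey steel bench power box, fixed to the bench, 130 (its x) x 180 (its y) x 60 mm high; origin at the centre of its underside, z up. Its flat top carries three bat toggles in a row at x = 0, y = -46, 0 and +46 mm; which colour stands at which place varies. Three fuse caps stick out 10 mm from its far (+x) face.
- box_top (a point): Centre of the power box's top, 60 mm above the bench, axes as the box. A low green lamp (6 mm high) stands 40 mm from each toggle on the +x (ON) side, away from the robot. At each end (y = -82 and +82 mm) a steel guard loop of 8 mm bar, 42 mm high, runs along x from -49 to +49 mm.
- red_bat (a joint): Red-sleeved toggle: lean of the bat about the box's y axis, rad; +0.38 = ON (leans to the box's +x, the lamp side, away from the robot), -0.38 = OFF (leans to the box's -x, towards the robot), 0 = upright. It is spring loaded over centre: it snaps to the nearer side and needs about 5 N at its tip to leave either side. It starts ON.
- red_tip (a point): Tip of the red bat, on its axis. The bat pivots 64 mm above the bench, is 46 mm long from the pivot, 9 mm thick near the root (10 mm from the pivot) growing to 14 mm near the tip; the tip travels 17 mm to each side of upright.
- black_bat (a joint): Black-sleeved toggle of the same make and sign; starts ON (+0.38) and stays so.
- black_tip (a point): Tip of the black bat.
- white_bat (a joint): White-sleeved toggle of the same make and sign; starts OFF (-0.38) and stays so.
- white_tip (a point): Tip of the white bat.
- bottle: Loose round oil bottle, about 0.25 kg, lying on its side on the bench. Origin on its axis 60 mm from the base; its z axis runs along the bottle to the cap. From the base: yellow body 54 mm diameter to 86 mm, tapered shoulder to 100 mm, straight red cap 28 mm diameter from 100 to 144 mm, small white nozzle to 154 mm. Centre of mass about 50 mm from the base. It rolls if pushed.
- bottle_cap (a point): Point on the bottle's axis in the middle of the red cap, 124 mm from the base (64 mm from the origin): a good place to grip, across the axis.
- tray: Low steel drip tray, fixed to the bench, 106 (its x) x 184 (its y) mm, floor 3 mm thick, rim 3 mm wide and 10 mm high; origin at the centre of its underside, z up.
- tray_spot (a point): Centre of the free end of the tray, on its floor (3 mm above the bench), 46 mm from the tray's middle towards its -y end, marked by a dark oil ring: where the bottle lives.
- tin: Loose green tin with a yellow band, 66 mm diameter, 106 mm high, 0.6 kg, standing in the other (+y) end of the tray; origin at the centre of its underside.
- bin: Loose open red parts bin with bolts, 150 (its x, plus a lip 10 mm out at -x) x 105 x 70 mm, 0.9 kg; origin at the centre of its underside.
- wrench: Loose steel wrench, 150 mm long, lying flat on the bench along its x axis; origin under its middle.
- spray: Loose small blue spray can with a white cap, 48 mm diameter, 115 mm high, 0.22 kg, standing on the bench in front of the robot; origin at the centre of its underside.
There are look-alikes about, which are no part of the job. What is shaped like the tin but pink is not meant.

How it is judged:
By the outcome, as a careful person would: the job done as asked, in the order asked, and still so for the second after the job is handed in, with the robot touching nothing.
It also fails if it takes over 53 s, if anything falls off the work surface, if the arm or the gripper's body presses on something with over 40 N, if the wrist force passes 120 N, or if a joint passes its speed limit or range.

## Working session

There is one attempt and no reset: what is moved stays moved. The work goes in short steps, Python scripts to look and compute and a tool call to move; the robot and the scene stay as the last step left them, time stands still between calls to the robot, and variables do not carry over. Pictures are saved under pics/ and viewed, and the job is handed in when it is done.

Besides the shell and the picture viewer there is one more tool, called after "Request:" in YAML: its name, and indented under it one key for each argument. apply_moves: Moves the arm, as the interface text tells. Its arguments: {"type":"object","properties":{"plan":{"type":"array","items":{"type":"array","items":{"type":"array","items":{"type":"number"}}}}},"required":["plan"]}

```bash
ls; mkdir -p pics; python3 - <<'E'
from station import *
import cv2,pickle
s=sense();print({k:s[k] for k in('time_s','tcp_pos','ee_rot','wrist_force','gripper_width')})
for n in('scene','top'):
    c=capture(n);cv2.imwrite(f'pics/{n}0.png',c['pixels'][:,:,::-1]);pickle.dump(c,open(f'{n}0.pkl','wb'))
    print(n,c['mtx'].tolist(),c['R'].tolist(),c['t'].tolist())
    for l in('power_box','red_tip','black_tip','white_tip','bottle','bottle_cap','tray','tin','bin','wrench','spray'):
        try:
            for r in recognise(l,c)[:3]:
                p=c['R'].T@(r['at']-c['t']);print(l,round(r['score'],2),p.round(3))
        except Exception as e:print(l,e)
E
```

```text
pics
{'time_s': 0.0, 'tcp_pos': array([ 0.22102564, -0.58399382,  0.22947672]), 'ee_rot': array([[-9.35328000e-01, -3.53780711e-01, -8.60278030e-04],
       [-3.53781741e-01,  9.35325929e-01,  1.97158999e-03],
       [ 1.07129840e-04,  2.14843398e-03, -9.99997686e-01]]), 'wrist_force': array([-0.19301658,  0.13938958, -0.37609107]), 'gripper_width': 0.9997412091265241}
scene [[479.7556839574595, 0.0, 279.69702498210916], [0.0, 479.7556839574595, 209.19609284469755], [0.0, 0.0, 1.0]] [[0.2874204430643066, 0.9577742369936224, -0.0076157639145425365], [0.7915621247897404, -0.2420033243213955, -0.5611272526047406], [-0.5392762664043993, 0.15525109329301937, -0.827694512803035]] [-0.2224641042295824, -0.3853373222654582, 1.3635845356900214]
power_box 0.72 [ 0.643 -0.258  0.057]
red_tip 0.61 [ 0.641 -0.298  0.103]
black_tip 0.63 [ 0.64  -0.251  0.106]
white_tip 0.4 [ 0.616 -0.208  0.088]
bottle 0.79 [ 0.486 -0.179  0.044]
bottle 0.51 [ 0.643 -0.259  0.057]
bottle_cap 0.78 [ 0.486 -0.177  0.04 ]
tray 0.58 [ 0.627  0.23  -0.003]
tray 0.49 [ 0.647 -0.257  0.058]
tin 0.91 [0.66  0.401 0.087]
t
[... 396 characters left out ...]
5451110308, -0.17104049494443446], [0.17102010654551061, 0.0046402748640102945, -0.9852566117546985]] [0.07068351719782646, 0.5911819046899608, 1.115269667618189]
power_box 0.61 [ 0.616 -0.246  0.062]
red_tip 0.41 [ 0.634 -0.296  0.104]
black_tip 0.65 [ 0.468 -0.179  0.043]
black_tip 0.45 [ 0.632 -0.251  0.105]
black_tip 0.3 [0.467 0.181 0.006]
white_tip 0.38 [ 0.607 -0.204  0.103]
bottle 0.76 [ 0.474 -0.178  0.048]
bottle_cap 0.68 [ 0.469 -0.179  0.041]
tray 0.91 [0.619 0.23  0.007]
tin 0.93 [0.636 0.412 0.097]
tin 0.83 [0.733 0.375 0.099]
tin 0.71 [0.619 0.296 0.107]
bin 0.6 [0.614 0.015 0.015]
wrench 0.56 [0.469 0.182 0.004]
wrench 0.37 [ 0.47  -0.177  0.047]
spray 0.8 [0.404 0.003 0.115]
```

View pics/scene0.png

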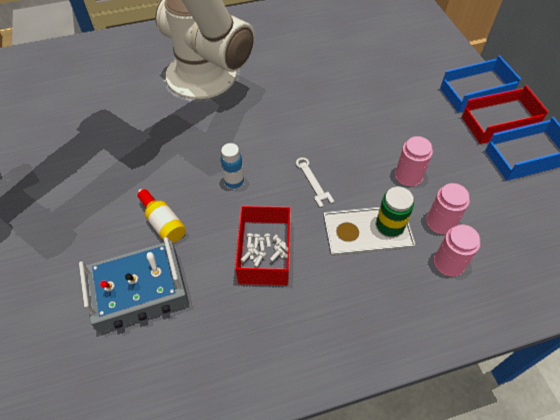

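View pics/top0.png

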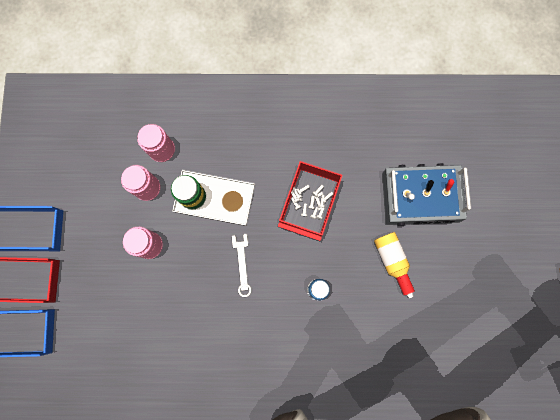

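The scene view shows red (105,285), black (131,278) and white (153,262) toggles on the box. The bottle lies with its base by the box and its red cap (146,196) towards the robot. The tray is at (368,230) with its oil ring at (347,232). The green tin stands at its +y end and the pink ones are decoys. Next I'll measure more precisely.

```bash
cat > h.py <<'E'
import numpy as np,cv2,pickle
def cloud(c):
    d=c['depth'];v,u=np.mgrid[:d.shape[0],:d.shape[1]]
    K=c['mtx'];P=np.stack([(u-K[0,2])/K[0,0]*d,(v-K[1,2])/K[1,1]*d,d],-1)
    W=(P-c['t'])@c['R'];W[d<=0]=np.nan;return W
def hsv(c):return cv2.cvtColor(c['pixels'],cv2.COLOR_RGB2HSV)
def onplane(c,u,v,z):
    K=c['mtx'];r=c['R'].T@np.array([(u-K[0,2])/K[0,0],(v-K[1,2])/K[1,1],1]);o=-c['R'].T@c['t']
    return o+r*(z-o[2])/r[2]
E
python3 - <<'E'
from h import *
for n in('scene','top'):
    c=pickle.load(open(n+'0.pkl','rb'));W=cloud(c);H=hsv(c);h,s,v=H[...,0].astype(int),H[...,1],H[...,2]
    x,y,z=W[...,0],W[...,1],W[...,2]
    print(n,'bench z',np.nanmedian(z[(x>.4)&(x<.5)&(y>.05)&(y<.1)]))
    reg=(x>.35)&(x<.58)&(y>-.27)&(y<-.1)&(z>.008)
    red=((h<8)|(h>172))&(s>150)&(v>60);yel=(h>18)&(h<35)&(s>120)
    for nm,m in(('cap',reg&red),('yel',reg&yel),('all',reg)):
        p=W[m];print(nm,len(p),p.mean(0).round(4),'zmax',np.percentile(p[:,2],98).round(4))
        if nm=='all':
            q=p[:,:2]-p[:,:2].mean(0);_,_,V=np.linalg.svd(q,full_matrices=False);a=V[0]*np.sign(-V[0][0])
            print('axis',a,np.degrees(np.arctan2(a[1],a[0])))
            r=cv2.minAreaRect((p[:,:2]*1000).astype(np.float32));print(r,cv2.boxPoints(r).tolist())
    regb=(x>.5)&(x<.75)&(y>-.37)&(y<-.15)
    for nm,m in(('redtip',regb&red&(z>.075)),('black',regb&(v<50)&(z>.08)),('white',regb&(s<50)&(v>140)&(z>.08)),('blue top',regb&(h>95)&(h<118)&(s>120)&(z>.05)&(z<.068))):
        p=W[m];print(nm,len(p))
        if len(p):print(p.mean(0).round(4),np.percentile(p,3,axis=0).round(4),np.percentile(p,97,axis=0).round(4))
        if nm=='blue top':
            r=cv2.minAreaRect((p[:,:2]*1000).astype(np.float32));print(r)
    # oil ring, tray
    m=(h>8)&(h<22)&(s>120)&(v<150)&(x>.5)&(x<.75)&(y>.12)&(y<.26);p=W[m];print('ring',len(p),p.mean(0).round(4))
    m=(s<40)&(v>170)&(x>.5)&(x<.75)&(y>.1)&(y<.36)&(z<.02);p=W[m];r=cv2.minAreaRect((p[:,:2]*1000).astype(np.float32));print('tray',r,cv2.boxPoints(r).round(0).tolist())
    m=(x>.5)&(x<.72)&(y>.12)&(y<.345)&(z>.03);p=W[m];print('tin',p.min(0),p.max(0))
    m=(z>.02)&(x>.5)&(x<.75)&(y>-.1)&(y<.12);p=W[m];print('bin',p.min(0),p.max(0))
E
```

```text
scene bench z -0.002411703024237932
cap 172 [ 0.4127 -0.2081  0.0355] zmax 0.0405
yel 565 [ 0.5002 -0.1722  0.0405] zmax 0.0528
all 1643 [ 0.5037 -0.1908  0.0458] zmax 0.0606
axis [-0.993854    0.11069883] 173.64439832179391
((492.93389892578125, -191.2249755859375), (115.77816772460938, 205.2442626953125), 75.53753662109375) [[379.1061706542969, -221.65020751953125], [577.8465576171875, -272.9090881347656], [606.7615966796875, -160.79974365234375], [408.021240234375, -109.54086303710938]]
redtip 45
[ 0.642  -0.2989  0.1016] [ 0.6366 -0.305   0.0872] [ 0.6469 -0.2945  0.1068]
black 34
[ 0.6408 -0.2529  0.102 ] [ 0.6357 -0.2578  0.0936] [ 0.6447 -0.2485  0.1076]
white 453
[ 0.6237 -0.2501  0.0986] [ 0.5805 -0.3405  0.0883] [ 0.6694 -0.1693  0.1034]
blue top 3084
[ 0.625  -0.2566  0.0583] [ 0.5712 -0.3234  0.0555] [ 0.676  -0.1864  0.061 ]
((623.1491088867188, -255.23312377929688), (112.41993713378906, 146.27166748046875), 2.7084455490112305)
ring 315 [0.6126 0.2051 0.0009]
tray ((592.8321533203125, 251.29415893554688), (196.9383087158203, 167.2230987548828), 80.67493438720703) [[494.0
[... 877 characters left out ...]

white 316
[ 0.6221 -0.2456  0.102 ] [ 0.5801 -0.3372  0.0973] [ 0.6693 -0.1658  0.1072]
blue top 2287
[ 0.6223 -0.2532  0.061 ] [ 0.5729 -0.3203  0.0568] [ 0.6775 -0.1881  0.0651]
((625.9075927734375, -252.76742553710938), (111.43851470947266, 144.4942626953125), 2.4884562492370605)
ring 0 [nan nan nan]
tray ((595.0724487304688, 251.67779541015625), (196.44998168945312, 166.9768524169922), 79.47044372558594) [[495.0, 170.0], [659.0, 140.0], [695.0, 333.0], [531.0, 364.0]]
tin [0.5924721  0.27194538 0.03086884] [0.65741108 0.33714569 0.11550947]
bin [ 0.51539197 -0.05342573  0.02004235] [0.69822064 0.0936052  0.07595798]<stdin>:21: RuntimeWarning: Mean of empty slice.
  ret = um.true_divide(
```

```bash
python3 - <<'E'
from h import *
a=pickle.load(open('scene0.pkl','rb'))['pixels'][170:340,70:210,::-1]
b=pickle.load(open('top0.pkl','rb'))['pixels'][150:310,360:480,::-1]
a=cv2.resize(a,None,fx=3,fy=3,interpolation=cv2.INTER_CUBIC);b=cv2.resize(b,None,fx=3,fy=3,interpolation=cv2.INTER_CUBIC)
o=np.zeros((520,790,3),np.uint8);o[:510,:420]=a;o[:480,425:785]=b;cv2.imwrite('pics/crop.png',o)
E
```

```text
(no output)
```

View pics/crop.png

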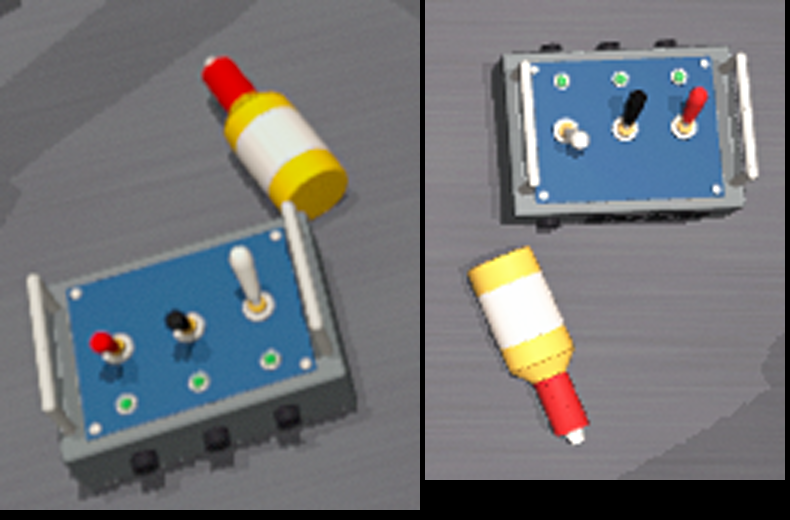

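Request:
apply_moves:
  plan:
    - [[0,1,0.6,0,0,0,-0.03],[0,1,0.6,0,0,0,-0.03],[0,1,0.6,0,0,0,-0.03],[0,1,0.6,0,0,0,-0.03],[0,1,0.6,0,0,0,-0.03],[0,1,0.6,0,0,0,-0.03],[0,1,0.6,0,0,0,-0.03],[0,1,0.6,0,0,0,-0.03],[0,1,0.6,0,0,0,-0.03],[0,1,0.6,0,0,0,-0.03]]

```text
time_s: 2.03
tcp_pos: [0.4759, -0.4301, 0.2312]
ee_rot: [[-0.999, -0.037, -0.0], [-0.037, 0.999, -0.001], [0.0, -0.001, -1.0]]
wrist_force: [-0.1, -0.1, 0.2]
gripper_width: 0.325
```

Request:
apply_moves:
  plan:
    - [[0,0.92,0.58,0,0,0,0],[0,0.92,0.58,0,0,0,0],[0,0.92,0.58,0,0,0,0],[0,0.92,0.58,0,0,0,0],[0,0.92,0.58,0,0,0,0],[0,0.92,0.58,0,0,0,0],[0,0.92,0.58,-0.5,0,0,0],[0,0.92,0.58,-0.5,0,0,0],[0,0.92,0.58,-0.5,0,0,0],[0,0,0,-0.5,0,0,0],[0,0,0,-0.5,0,0,0],[0,0,0,0,0,0,0]]

```text
time_s: 3.03
tcp_pos: [0.6996, -0.2859, 0.1652]
ee_rot: [[-0.999, -0.044, 0.003], [-0.044, 0.999, -0.003], [-0.003, -0.003, -1.0]]
wrist_force: [-0.4, 0.4, -0.5]
gripper_width: 0.002
```

```bash
python3 - <<'E'
from station import *
from h import *
s=sense();print(s['time_s'],s['tcp_pos'],s['joints'],s['gripper_width'])
c=capture('scene');w=capture('wrist')
print(w['mtx'],w['mount'])
o=np.zeros((420,790,3),np.uint8);o[:,:560]=w['pixels'][:,:,::-1];a=c['pixels'][130:340,70:185,::-1];o[:,560:790]=cv2.resize(a,None,fx=2,fy=2);cv2.imwrite('pics/a1.png',o)
E
```

```text
3.0333 [ 0.69955632 -0.28588887  0.16522586] [ -9.97746795  37.24290608  16.85869134   0.11477829 -69.39752677
 -77.53443558] 0.001625872805659735
[[325.1922621    0.         276.70460464]
 [  0.         325.1922621  207.48998355]
 [  0.           0.           1.        ]] [[ 4.18897713e-04 -9.66305292e-01 -2.57398344e-01  7.09558598e-02]
 [ 9.99999906e-01  4.32835300e-04  2.51218907e-06 -1.68288114e-03]
 [ 1.08983548e-04 -2.57398321e-01  9.66305383e-01 -1.52858376e-01]
 [ 0.00000000e+00  0.00000000e+00  0.00000000e+00  1.00000000e+00]]
```

View pics/a1.png

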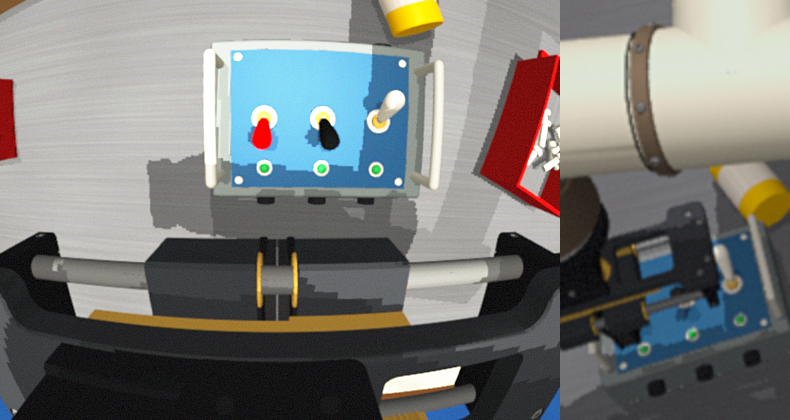

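```bash
cat >> h.py <<'E'
def wray(w,T,R,u,v,z):
    K=w['mtx'];dx,dy=u-K[0,2],v-K[1,2];r=np.hypot(dx,dy);th=r/K[0,0]
    d=np.array([dx/r*np.sin(th),dy/r*np.sin(th),np.cos(th)])
    M=w['mount'];o=R@M[:3,3]+T;d=R@M[:3,:3]@d
    return o+d*(z-o[2])/d[2]
E
python3 - <<'E'
from station import *
from h import *
s=sense();T,R=np.array(s['tcp_pos']),np.array(s['ee_rot']);w=capture('wrist')
for n,u,v,z in(('redtip',262,140,.105),('redpiv',264,119,.064),('redlamp',264,168,.066),('blktip',330,141,.105),('blkpiv',322,118,.064),('blklamp',321,168,.066),('whlamp',376,169,.066),('whpiv',378,121,.064)):
    print(n,wray(w,T,R,u,v,z).round(4))
E
```

```text
redtip [ 0.6417 -0.3015  0.105 ]
redpiv [ 0.6276 -0.3026  0.064 ]
redlamp [ 0.6663 -0.301   0.066 ]
blktip [ 0.64   -0.2563  0.105 ]
blkpiv [ 0.6244 -0.2572  0.064 ]
blklamp [ 0.6641 -0.2558  0.066 ]
whlamp [ 0.662  -0.2101  0.066 ]
whpiv [ 0.6229 -0.2112  0.064 ]
```

Request:
apply_moves:
  plan:
    - [[0,-0.12,-0.28,0,0,0,0],[0,-0.12,-0.28,0,0,0,0],[0,-0.12,0,-0.4,0,0,0],[0,0,0,-0.4,0,0,0],[0,0,0,-0.4,0,0,0],[0,0,0,-0.4,0,0,0],[0,0,0,-0.4,0,0,0],[0,0,0,-0.2,0,0,0],[0,0,0,0,0,0,0]]

```text
time_s: 3.93
tcp_pos: [0.6891, -0.3065, 0.1147]
ee_rot: [[-0.999, -0.039, 0.016], [-0.039, 0.999, -0.008], [-0.016, -0.008, -1.0]]
wrist_force: [0.1, -0.8, -0.1]
gripper_width: 0.005
```

Request:
apply_moves:
  plan:
    - [[0,0,0.2,-0.35,0,0,0],[0,0,0,-0.3,0,0,0],[0,0,0,-0.1,0,0,0],[0,0,0,0,0,0,0]]

```text
time_s: 4.27
tcp_pos: [0.6894, -0.3002, 0.0928]
ee_rot: [[-0.999, -0.04, 0.015], [-0.04, 0.999, -0.007], [-0.015, -0.008, -1.0]]
wrist_force: [-0.5, -0.6, 0.3]
gripper_width: 0.003
```

Request:
apply_moves:
  plan:
    - [[0,-0.3,0,0,0,0,0],[0,-0.3,0,0,0,0,0],[0,-0.25,0,0,0,0,0],[0,-0.25,0,0,0,0,0],[0,-0.25,0,0,0,0,0],[0,-0.25,0,0,0,0,0],[0,-0.2,0,0,0,0,0],[0,0,0,0,0,0,0]]

```text
time_s: 4.93
tcp_pos: [0.6479, -0.3004, 0.0987]
ee_rot: [[-0.998, -0.042, 0.039], [-0.042, 0.999, -0.012], [-0.038, -0.014, -0.999]]
wrist_force: [2.2, 1.1, -1.4]
gripper_width: 0.002
```

```bash
python3 - <<'E'
from station import *
from h import *
s=sense();print(s['time_s'],s['tcp_pos'],s['wrist_force'])
w=capture('wrist');cv2.imwrite('pics/a2.png',w['pixels'][:,:,::-1])
E
```

```text
4.9333 [ 0.64792323 -0.30038724  0.09868525] [ 2.17897938  1.07246771 -1.41516575]
```

View pics/a2.png

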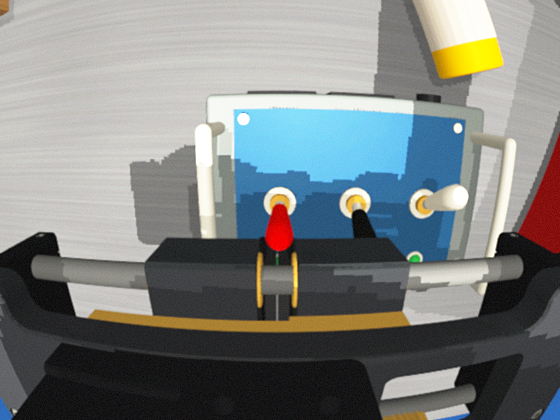

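The fingers are just touching the red bat, at (280,230) in the wrist view. I'll keep pushing.

Request:
apply_moves:
  plan:
    - [[0,-0.25,0,-0.15,0,0,0],[0,-0.25,0,-0.1,0,0,0],[0,-0.25,0,0,0,0,0],[0,0,0,0,0,0,0]]

```text
time_s: 5.32
tcp_pos: [0.6325, -0.3009, 0.0936]
ee_rot: [[-0.998, -0.043, 0.051], [-0.044, 0.999, -0.015], [-0.05, -0.017, -0.999]]
wrist_force: [3.6, -0.2, 0.0]
gripper_width: 0.006
```

```bash
python3 - <<'E'
from station import *
from h import *
w=capture('wrist');cv2.imwrite('pics/a3.png',w['pixels'][:,:,::-1])
E
```

```text
(no output)
```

View pics/a3.png

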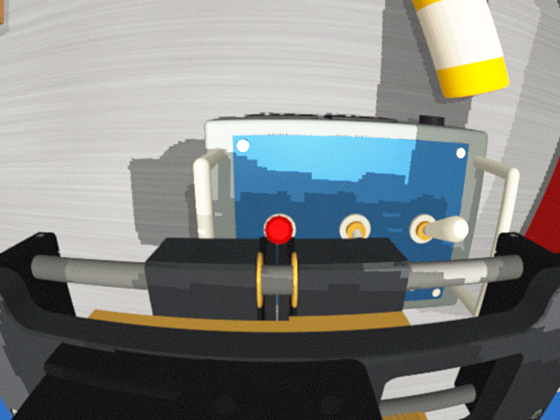

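Request:
apply_moves:
  plan:
    - [[0,-0.25,0,0,0,0,0],[0,-0.2,0,0,0,0,0],[0,0,0,0,0,0,0]]

```text
time_s: 5.62
tcp_pos: [0.6323, -0.3009, 0.0953]
ee_rot: [[-0.996, -0.045, 0.079], [-0.046, 0.999, -0.02], [-0.078, -0.023, -0.997]]
wrist_force: [0.2, -0.8, 1.7]
gripper_width: 0.007
```

```bash
python3 - <<'E'
from station import *
from h import *
w=capture('wrist');cv2.imwrite('pics/a4.png',w['pixels'][:,:,::-1])
E
```

```text
(no output)
```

View pics/a4.png

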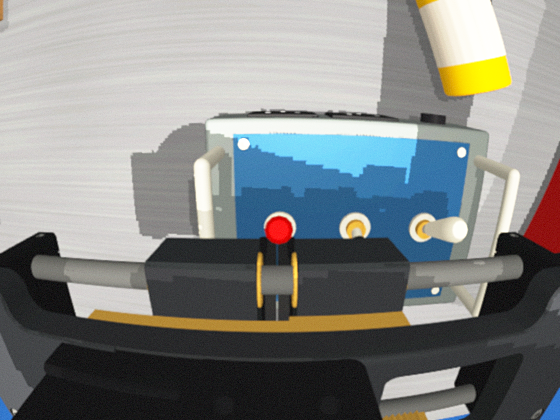

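Request:
apply_moves:
  plan:
    - [[0,-0.3,0,0,0.02,0.08,0],[0,-0.3,0,0,0,0.03,0],[0,-0.2,0,0,0,0,0]]

```text
time_s: 5.92
tcp_pos: [0.6308, -0.3015, 0.0983]
ee_rot: [[-0.999, -0.049, 0.011], [-0.049, 0.999, -0.007], [-0.011, -0.008, -1.0]]
wrist_force: [8.6, 0.3, -3.6]
gripper_width: 0.006
```

```bash
python3 - <<'E'
from station import *
from h import *
w=capture('wrist');cv2.imwrite('pics/a5.png',w['pixels'][:,:,::-1])
E
```

```text
(no output)
```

View pics/a5.png

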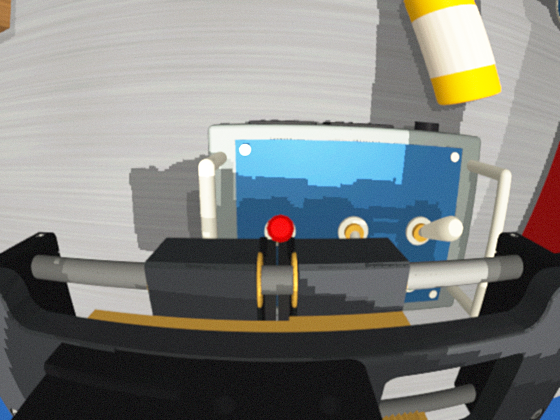

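Request:
apply_moves:
  plan:
    - [[0,-0.4,0,-0.1,0,0.02,0],[0,-0.4,0,-0.1,0,0.02,0],[0,-0.2,0,0,0,0.02,0]]

```text
time_s: 6.22
tcp_pos: [0.6306, -0.3013, 0.0995]
ee_rot: [[-0.998, -0.054, 0.013], [-0.054, 0.998, -0.018], [-0.012, -0.018, -1.0]]
wrist_force: [7.1, -0.2, -2.3]
gripper_width: 0.007
```

```bash
python3 - <<'E'
from station import *
from h import *
w=capture('wrist');c=capture('top')
o=np.zeros((420,790,3),np.uint8);o[:,:560]=w['pixels'][:,:,::-1];a=c['pixels'][140:280,370:480,::-1];o[:280,560:780]=cv2.resize(a,None,fx=2,fy=2);cv2.imwrite('pics/a6.png',o)
E
```

```text
(no output)
```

View pics/a6.png

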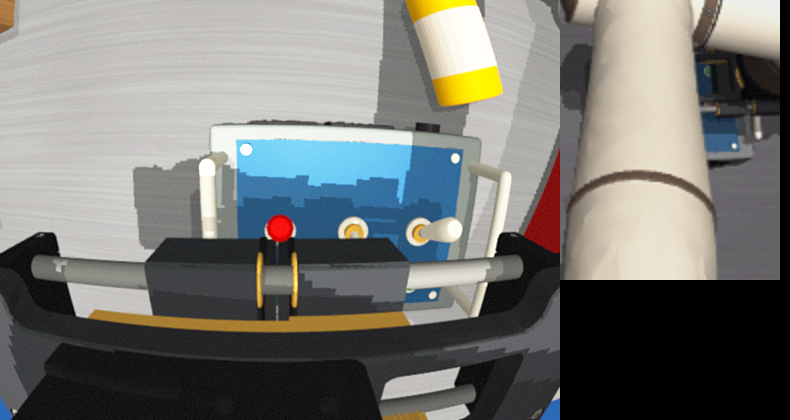

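```bash
python3 - <<'E'
from station import *
from h import *
s=sense();T,R=np.array(s['tcp_pos']),np.array(s['ee_rot']);w=capture('wrist');print(s['joints'],s['wrist_force'],s['effort'])
for n,u,v,z in(('redtip',281,228,.108),('redtip hi',281,218,.108),('redlo',281,240,.1),('redring',281,228,.064),('blkring',353,231,.064),('whring',418,232,.064),('whtip',452,229,.107)):
    print(n,wray(w,T,R,u,v,z).round(4))
E
```

```text
[-11.95696134  34.48705828   1.34043028   1.04223007 -56.01895686
 -75.49600952] [11.795718    2.02734581 -1.12836062] [-4.37619209e+00 -4.74451733e+01  1.16045201e+01  4.08056125e+00
 -3.38390261e+00  2.95325636e-02]
redtip [ 0.6075 -0.3021  0.108 ]
redtip hi [ 0.6026 -0.3024  0.108 ]
redlo [ 0.6166 -0.3016  0.1   ]
redring [ 0.6227 -0.3015  0.064 ]
blkring [ 0.6222 -0.2566  0.064 ]
whring [ 0.6209 -0.2122  0.064 ]
whtip [ 0.6041 -0.2134  0.107 ]
```

The red tip measures x=0.6075. Its pivot is at 0.627, so the bat is at its OFF stop. I'll back off, go up, and verify.

Request:
apply_moves:
  plan:
    - [[0,0.4,0,0,0,0,0],[0,0.6,0,0,0,0,0],[0,0.4,0,0.8,0,0,0],[50,0,0,1,0,0,0],[100,0,0,1,0,0,0],[100,0,0,1,0,0,0],[100,-1,0,0.6,0,0,0],[100,-1,0,0,0,0,0],[100,-1,0,0,0,0,0],[100,-1,0,0,0,0,0],[100,-1,0,0,0,0,0],[100,-0.3,0,0,0,0,0]]

```text
time_s: 7.37
tcp_pos: [0.5054, -0.2996, 0.2]
ee_rot: [[-0.997, -0.05, -0.052], [-0.05, 0.999, -0.004], [0.052, -0.002, -0.999]]
wrist_force: [-0.5, 0.2, 0.0]
gripper_width: 0.604
```

```bash
python3 - <<'E'
from station import *
from h import *
s=sense();T,R=np.array(s['tcp_pos']),np.array(s['ee_rot']);print(T,s['joints'])
w=capture('wrist');cv2.imwrite('pics/a7.png',w['pixels'][:,:,::-1])
E
```

```text
[ 0.50536092 -0.29963327  0.20004631] [-14.36107225  20.95587144  -6.23272213   1.08602437 -65.64379702
 -73.25765837]
```

View pics/a7.png

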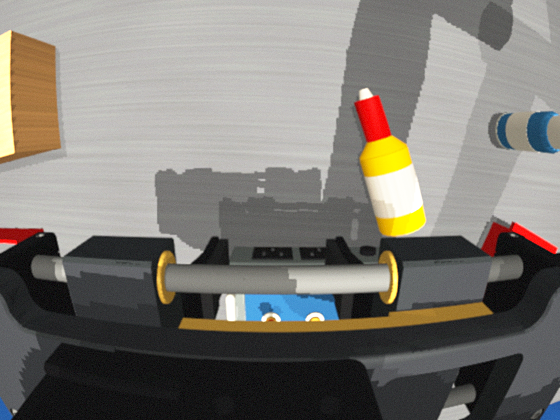

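```bash
python3 - <<'E'
from station import *
from h import *
s=sense();T,R=np.array(s['tcp_pos']),np.array(s['ee_rot']);w=capture('wrist');c=capture('top');d=capture('scene')
pickle.dump(d,open('s2.pkl','wb'));pickle.dump(c,open('t2.pkl','wb'));pickle.dump((w,T,R),open('w2.pkl','wb'))
o=np.zeros((560,790,3),np.uint8);o[:480,:360]=cv2.resize(c['pixels'][150:310,360:480,::-1],None,fx=3,fy=3);o[:510,365:785]=cv2.resize(d['pixels'][170:340,70:210,::-1],None,fx=3,fy=3);cv2.imwrite('pics/a8.png',o)
for n,u,v,z in(('nozzle end',364,94,.03),('cap top mid',369,103,.041),('cap root mid',378,136,.041),('body far L',384,237,.027),('body base mid',405,232,.04),('capL',357,105,.027),('capR',380,100,.027),('rootL',365,140,.027),('rootR',390,133,.027),('bodyL',362,160,.027),('bodyR',409,147,.027),('bodyL2',380,235,.027),('bodyR2',427,222,.027)):
    print(n,wray(w,T,R,u,v,z).round(4))
E
```

```text
nozzle end [ 0.3892 -0.2186  0.03  ]
cap top mid [ 0.3995 -0.216   0.041 ]
cap root mid [ 0.4316 -0.2047  0.041 ]
body far L [ 0.5393 -0.182   0.027 ]
body base mid [ 0.5292 -0.1632  0.04  ]
capL [ 0.4011 -0.2248  0.027 ]
capR [ 0.3931 -0.2002  0.027 ]
rootL [ 0.4366 -0.2141  0.027 ]
rootR [ 0.4267 -0.1871  0.027 ]
bodyL [ 0.4575 -0.2158  0.027 ]
bodyR [ 0.4393 -0.164   0.027 ]
bodyL2 [ 0.5371 -0.187   0.027 ]
bodyR2 [ 0.5203 -0.1314  0.027 ]
```

View pics/a8.png

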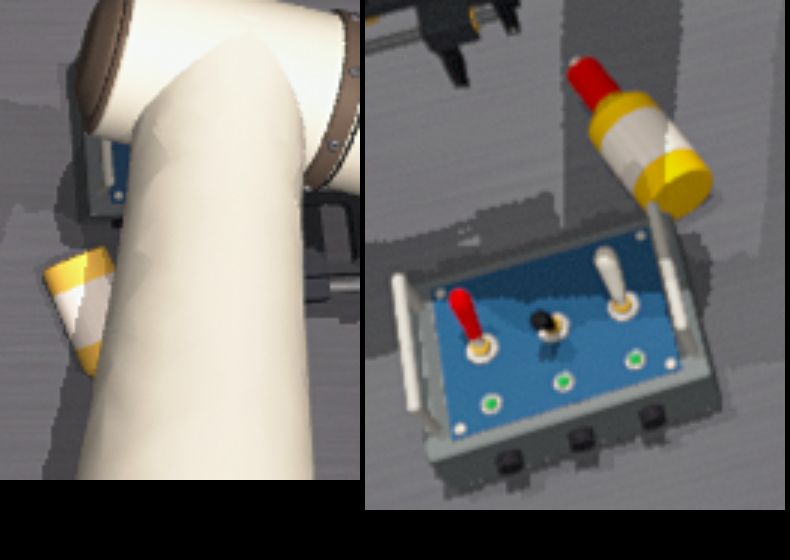

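The scene crop shows red leaning away from the lamps (OFF), with black ON and white OFF, both unchanged. Now the bottle: yaw to fit it, then lean the hand.

Request:
apply_moves:
  plan:
    - [[100,-0.6,0.6,0,0,-0.05,0.11],[100,-0.6,0.6,0,0,0,0.11],[100,-0.6,0.6,0,0,0,0.1],[100,-0.6,0.6,0,0.04,-0.1,0],[100,-0.6,0.6,0,0.04,-0.1,0],[100,-0.6,0.6,0,0.04,-0.1,0],[100,-0.5,0,0,0.04,-0.1,0],[100,0,0,0,0.04,-0.1,0],[100,0,0,0,0.04,-0.1,0],[100,0,0,0,0,0,0]]

```text
time_s: 8.4
tcp_pos: [0.4145, -0.2041, 0.1948]
ee_rot: [[-0.736, -0.382, 0.559], [-0.314, 0.924, 0.219], [-0.6, -0.015, -0.8]]
wrist_force: [-0.8, -2.3, -0.3]
gripper_width: 0.999
```

```bash
cat > st.py <<'E'
from station import *
from h import *
from scipy.spatial.transform import Rotation as Ro
import sys
phi,az=np.radians(float(sys.argv[1])),np.radians(float(sys.argv[2]));P=np.array([float(x) for x in sys.argv[3:6]])
s=sense();T,R=np.array(s['tcp_pos']),np.array(s['ee_rot'])
a=np.array([np.cos(az),np.sin(az),0]);d=-np.sin(phi)*a-np.cos(phi)*np.array([0,0,1]);j=np.array([-a[1]*-1*-1,a[0],0]);j=np.array([a[1],-a[0],0])
if j@R[:,1]<0:j=-j
Rd=np.stack([np.cross(j,d),j,d],1)
print('T',T.round(4),'turn',Ro.from_matrix(Rd@R.T).as_rotvec().round(3),'grasp pt',(T-.011*R[:,2]).round(4))
print('shift(units) from TCP to goal',((P+.011*d-T)/.025).round(2),'d',d.round(3),'back100',((P-.07*d+.011*d-T)/.025).round(2))
print('j',s['joints'].round(1),s['wrist_force'].round(1),s['gripper_width'])
E
python3 st.py 35 201.5 .414 -.205 .027
```

```text
T [ 0.4145 -0.2041  0.1948] turn [ 0.001  0.036 -0.017] grasp pt [ 0.4083 -0.2065  0.2036]
shift(units) from TCP to goal [ 0.22  0.06 -7.07] d [ 0.534  0.21  -0.819] back100 [-1.28 -0.53 -4.78]
j [-28.2   2.3 -25.8 -41.2 -43.9 -13.2] [-0.8 -2.3 -0.3] 0.9992435816608536
```

Request:
apply_moves:
  plan:
    - [[100,-0.3,-0.1,-0.8,0,0.03,-0.015],[100,-0.3,-0.1,-0.8,0,0,0],[100,-0.3,-0.1,-0.8,0,0,0],[100,-0.2,-0.1,-0.8,0,0,0],[100,-0.1,0,-0.8,0,0,0],[100,0,0,-0.3,0,0,0],[100,0,0,0,0,0,0]]

```text
time_s: 8.98
tcp_pos: [0.3894, -0.2205, 0.0843]
ee_rot: [[-0.763, -0.373, 0.528], [-0.31, 0.928, 0.207], [-0.568, -0.006, -0.823]]
wrist_force: [-0.4, -1.2, -0.1]
gripper_width: 1.004
```

```bash
python3 st.py 35 201.5 .414 -.205 .027; python3 - <<'E'
from station import *
from h import *
s=sense();T,R=np.array(s['tcp_pos']),np.array(s['ee_rot']);w=capture('wrist');d=capture('scene')
o=np.zeros((420,790,3),np.uint8);o[:,:560]=w['pixels'][:,:,::-1];o[:,570:]=cv2.resize(d['pixels'][100:310,100:210,::-1],None,fx=2,fy=2);cv2.imwrite('pics/b1.png',o)
E
```

```text
T [ 0.3894 -0.2205  0.0843] turn [ 0.008 -0.005 -0.007] grasp pt [ 0.3836 -0.2227  0.0934]
shift(units) from TCP to goal [ 1.22  0.71 -2.65] d [ 0.534  0.21  -0.819] back100 [-0.28  0.12 -0.36]
j [-34.7  13.3 -30.1 -51.1 -37.3   5.9] [-0.4 -1.2 -0.1] 1.0042875735457477
```

View pics/b1.png

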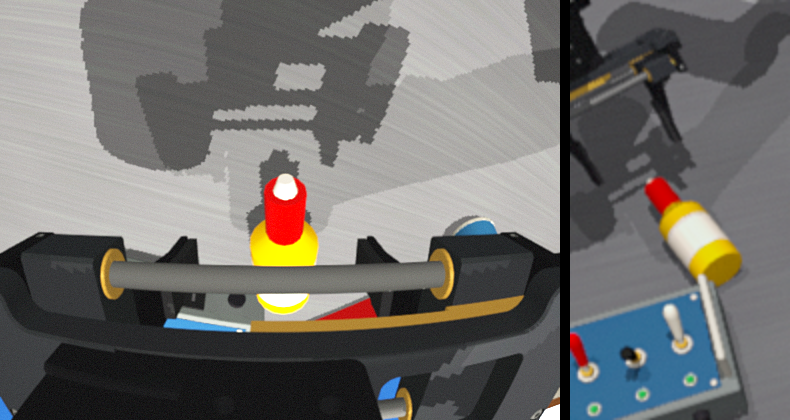

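The bottle is centred between the jaws (cap at 285,215) and in line with them. I'll descend along the tool axis.

Request:
apply_moves:
  plan:
    - [[100,0.2,0.2,-0.5,0,0,0],[100,0.3,0.15,-0.5,0,0,0],[100,0.3,0.15,-0.5,0,0,0],[100,0.25,0.12,-0.45,0,0,0],[100,0.1,0.05,-0.3,0,0,0],[100,0,0,0,0,0,0]]

```text
time_s: 9.58
tcp_pos: [0.4269, -0.2052, 0.0339]
ee_rot: [[-0.753, -0.384, 0.535], [-0.326, 0.923, 0.203], [-0.572, -0.022, -0.82]]
wrist_force: [-0.0, -0.5, -0.6]
gripper_width: 1.0
```

```bash
python3 st.py 35 201.5 .414 -.205 .028
```

```text
T [ 0.4269 -0.2052  0.0339] turn [ 0.021  0.006 -0.018] grasp pt [ 0.421  -0.2074  0.0429]
shift(units) from TCP to goal [-0.28  0.1  -0.6 ] d [ 0.534  0.21  -0.819] back100 [-1.78 -0.49  1.7 ]
j [-32.4  20.7 -28.9 -59.5 -32.1  14.9] [-0.  -0.5 -0.6] 1.0001827049894028
```

Request:
apply_moves:
  plan:
    - [[100,-0.14,0.07,-0.25,0.02,0,-0.015],[100,-0.14,0.05,-0.25,0,0,0],[100,0,0,-0.1,0,0,0],[100,0,0,0,0,0,0]]

```text
time_s: 9.92
tcp_pos: [0.4234, -0.2032, 0.0224]
ee_rot: [[-0.753, -0.375, 0.541], [-0.311, 0.927, 0.211], [-0.581, -0.009, -0.814]]
wrist_force: [0.7, 0.1, 0.1]
gripper_width: 1.002
```

```bash
python3 st.py 35 201.5 .414 -.205 .028; python3 - <<'E'
from station import *
from h import *
w=capture('wrist');d=capture('scene')
o=np.zeros((420,790,3),np.uint8);o[:,:560]=w['pixels'][:,:,::-1];o[:,570:]=cv2.resize(d['pixels'][100:310,100:210,::-1],None,fx=2,fy=2);cv2.imwrite('pics/b2.png',o)
E
```

```text
T [ 0.4234 -0.2032  0.0224] turn [ 0.005  0.012 -0.01 ] grasp pt [ 0.4175 -0.2055  0.0313]
shift(units) from TCP to goal [-0.14  0.02 -0.14] d [ 0.534  0.21  -0.819] back100 [-1.64 -0.57  2.16]
j [-34.   22.2 -29.2 -62.4 -32.6  18.8] [0.7 0.1 0.1] 1.0019172622360344
```

View pics/b2.png

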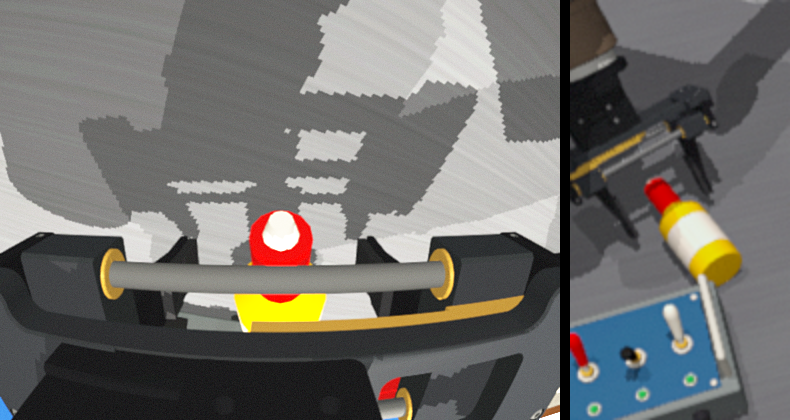

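The cap (281,255) is centred between the jaws, so I'll close.

Request:
apply_moves:
  plan:
    - [[100,-0.1,0,-0.14,0,0,0],[0,0,0,0,0,0,0],[0,0,0,0,0,0,0],[0,0,0,0,0,0,0],[0,0,0,0,0,0,0],[0,0,0,0,0,0,0],[0,0,0,0,0,0,0],[0,0,0,0,0,0,0],[0,0,0,0,0,0,0],[0,0,0,0,0,0,0],[0,0,0,0,0,0,0],[0,0,0,0,0,0,0]]

```text
time_s: 11.02
tcp_pos: [0.4219, -0.2037, 0.021]
ee_rot: [[-0.75, -0.377, 0.544], [-0.313, 0.926, 0.21], [-0.583, -0.013, -0.813]]
wrist_force: [0.5, 0.1, 0.8]
gripper_width: 0.314
```

Request:
apply_moves:
  plan:
    - [[0,0,0,0,0,0,0],[0,0,0,0,0,0,0],[0,0,0,0,0,0,0]]

```text
time_s: 11.27
tcp_pos: [0.4219, -0.2036, 0.021]
ee_rot: [[-0.75, -0.377, 0.544], [-0.313, 0.926, 0.21], [-0.583, -0.013, -0.813]]
wrist_force: [-0.9, -0.2, -0.2]
gripper_width: 0.314
```

```bash
python3 st.py 35 201.5 .414 -.205 .028; python3 - <<'E'
from station import *
from h import *
w=capture('wrist');d=capture('scene')
o=np.zeros((420,790,3),np.uint8);o[:,:560]=w['pixels'][:,:,::-1];o[:,570:]=cv2.resize(d['pixels'][100:310,100:210,::-1],None,fx=2,fy=2);cv2.imwrite('pics/b3.png',o)
E
```

```text
T [ 0.4219 -0.2036  0.021 ] turn [ 0.008  0.015 -0.011] grasp pt [ 0.4159 -0.2059  0.0299]
shift(units) from TCP to goal [-0.08  0.04 -0.08] d [ 0.534  0.21  -0.819] back100 [-1.58 -0.55  2.21]
j [-34.5  22.4 -29.3 -63.  -32.6  20. ] [-0.9 -0.2 -0.2] 0.31359884680785743
```

View pics/b3.png

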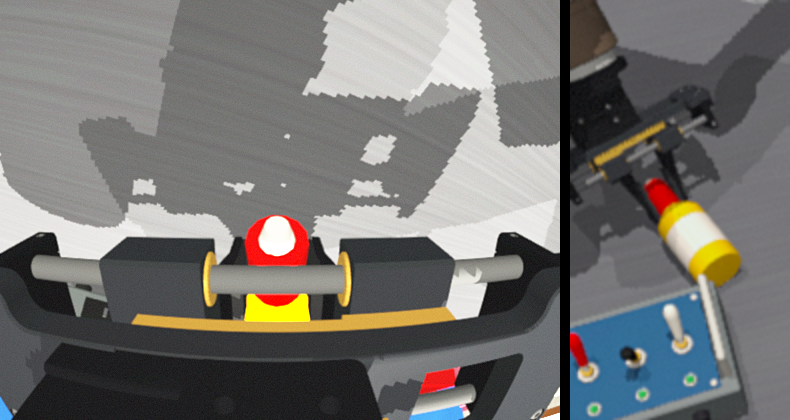

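Request:
apply_moves:
  plan:
    - [[0,0,0,0.3,0,0,0],[0,0,0,0.5,0,0,0],[0,0,0,0.6,0,0,0],[0,0,0,0.6,-0.02,0.05,0],[0,0,0,0.6,-0.02,0.05,0],[0,0,0,0.6,-0.02,0.05,0],[0,0.3,0,0.6,-0.02,0.05,0],[0,0.3,0,0.6,-0.02,0.05,0],[0,0.3,0,0.6,-0.02,0.05,0],[0,0.3,0,0.6,-0.02,0.05,0],[0,0.3,0,0.6,-0.02,0.05,0],[0,0,0,0,0,0,0]]

```text
time_s: 12.37
tcp_pos: [0.4468, -0.2001, 0.1691]
ee_rot: [[-0.918, -0.37, 0.143], [-0.364, 0.929, 0.062], [-0.156, 0.005, -0.988]]
wrist_force: [0.8, -1.0, -2.5]
gripper_width: 0.313
```

```bash
python3 st.py 0 201.5 .5 -.2 .27; python3 - <<'E'
from station import *
from h import *
w=capture('wrist');d=capture('scene')
cv2.imwrite('pics/b4.png',d['pixels'][:,:,::-1])
E
```

```text
T [ 0.4468 -0.2001  0.1691] turn [-0.062  0.144 -0.003] grasp pt [ 0.4452 -0.2008  0.1799]
shift(units) from TCP to goal [2.13 0.   3.6 ] d [ 0.  0. -1.] back100 [2.13 0.   6.4 ]
j [ -8.2   9.6 -25.   -6.3 -48.  -56.2] [ 0.8 -1.  -2.5] 0.31331111214217483
```

View pics/b4.png

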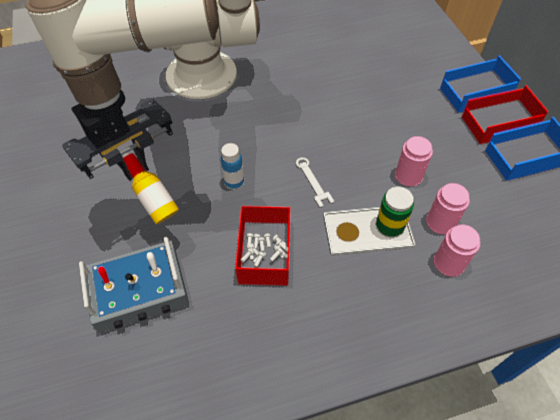

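The bottle is held and lifted. I'll keep raising and turning it.

Request:
apply_moves:
  plan:
    - [[0,0.2,0,0.5,-0.03,0.08,0],[0,0.3,0,0.5,-0.04,0.09,0],[0,0.3,0,0.5,-0.04,0.09,0],[0,0.3,0,0.5,-0.04,0.09,0],[0,0.3,0,0.5,-0.04,0.09,0],[0,0.3,0,0.5,-0.04,0.09,0],[0,0.3,0,0.4,-0.04,0.09,0],[0,0.3,0,0.3,-0.04,0.09,0],[0,0.3,0,0.2,-0.04,0.09,0],[0,0,0,0,0,0,0]]

```text
time_s: 13.3
tcp_pos: [0.4906, -0.198, 0.2475]
ee_rot: [[-0.674, -0.34, -0.656], [-0.242, 0.94, -0.239], [0.698, -0.002, -0.716]]
wrist_force: [0.1, -0.0, -5.9]
gripper_width: 0.311
```

```bash
python3 st.py -55 201.5 .5 -.2 .27; python3 - <<'E'
from station import *
from h import *
w=capture('wrist');d=capture('scene')
cv2.imwrite('pics/b5.png',d['pixels'][:,:,::-1]);cv2.imwrite('pics/b5w.png',w['pixels'][:,:,::-1])
E
```

```text
T [ 0.4906 -0.198   0.2475] turn [-0.064  0.176  0.028] grasp pt [ 0.4978 -0.1953  0.2554]
shift(units) from TCP to goal [ 0.04 -0.21  0.65] d [-0.762 -0.3   -0.574] back100 [2.18 0.63 2.25]
j [   2.5   31.7    1.9   12.5 -102.8  -74.6] [ 0.1 -0.  -5.9] 0.3105004506469825
```

View pics/b5.png

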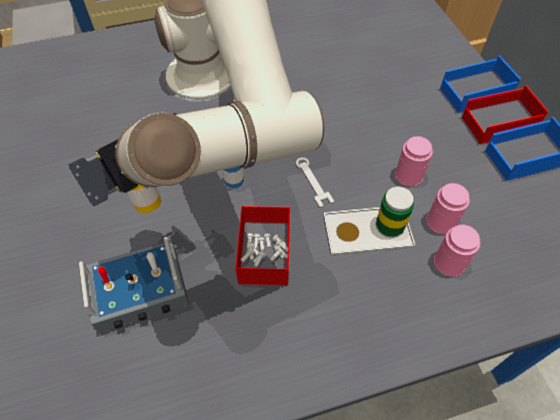

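View pics/b5w.png

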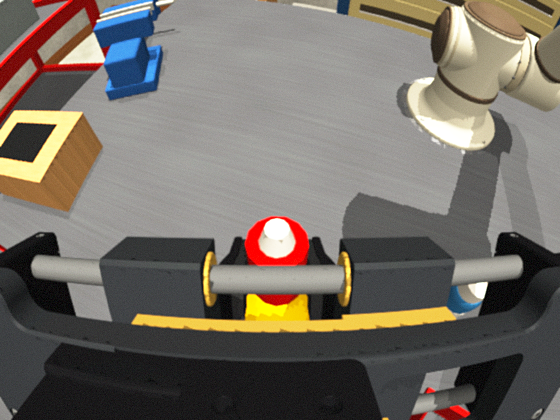

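```bash
python3 - <<'E'
from h import *
for n in('scene','top'):
    c=pickle.load(open(n+'0.pkl','rb'));W=cloud(c);H=hsv(c);h,s,v=H[...,0].astype(int),H[...,1],H[...,2]
    x,y,z=W[...,0],W[...,1],W[...,2]
    R=(x>.52)&(x<.70)&(y>.13)&(y<.36)
    bright=R&(s<60)&(v>150)&(z<.025)
    m=R&(h>5)&(h<28)&(s>90)&(y<.25)&(z<.02);vv,uu=np.where(m);
    print(n,m.sum(),'ring',onplane(c,uu.mean(),vv.mean(),.003).round(4) if m.any() else '', W[m].mean(0).round(4))
    k,lab,st,ce=cv2.connectedComponentsWithStats(bright.astype(np.uint8));i=1+np.argmax(st[1:,4]);p=W[lab==i]
    r=cv2.minAreaRect((p[:,:2]*1000).astype(np.float32));print(r,cv2.boxPoints(r).round(0).tolist())
    t=R&(z>.095);p=W[t];print('tin top',p.min(0).round(3),p.max(0).round(3),((p.min(0)+p.max(0))/2).round(4))
E
```

```text
scene 330 ring [0.6138 0.2045 0.003 ] [0.6126 0.2052 0.0009]
((617.0084228515625, 253.3220977783203), (189.09249877929688, 117.46891021728516), 79.52943420410156) [[542.0, 171.0], [658.0, 150.0], [692.0, 336.0], [576.0, 357.0]]
tin top [0.597 0.27  0.095] [0.655 0.33  0.111] [0.6261 0.2999 0.1032]
top 323 ring [0.6152 0.2078 0.003 ] [0.615  0.2077 0.0042]
((625.1594848632812, 254.60769653320312), (188.32740783691406, 110.46136474609375), 79.45060729980469) [[554.0, 172.0], [662.0, 152.0], [697.0, 337.0], [588.0, 357.0]]
tin top [0.594 0.272 0.095] [0.657 0.337 0.116] [0.6256 0.3045 0.1053]
```

```bash
cat > st2.py <<'E'
from station import *
from h import *
from scipy.spatial.transform import Rotation as Ro
import sys
G=np.array([float(x) for x in sys.argv[1:4]])
s=sense();T,R=np.array(s['tcp_pos']),np.array(s['ee_rot'])
R0=np.array([[-0.75,-0.377,0.544],[-0.313,0.926,0.21],[-0.583,-0.013,-0.813]])
az=np.radians(201.5);a0=R0.T@np.array([np.cos(az),np.sin(az),0]);a0[1]=0;a0/=np.linalg.norm(a0)
a=R@a0
print('bottle axis now',a.round(3),'tilt deg',np.degrees(np.arccos(a[2])).round(2))
w=np.cross(a,[0,0,1]);w=w/np.linalg.norm(w)*np.arccos(a[2]) if np.linalg.norm(w)>1e-6 else w
print('turn',w.round(3));Rn=Ro.from_rotvec(w).as_matrix()@R
g=T-.011*R[:,2]
print('grasp pt',g.round(4),'TCP shift to put grasp pt at goal',((G+.011*Rn[:,2]-T)/.025).round(2),'mm',((G-g)*1000).round(1))
print('j',s['joints'].round(1),s['wrist_force'].round(1),s['time_s'])
E
python3 st2.py .615 .207 .26
```

```text
bottle axis now [-0.17  -0.058  0.984] tilt deg 10.32
turn [-0.058  0.171  0.   ]
grasp pt [ 0.496  -0.196   0.2576] TCP shift to put grasp pt at goal [ 4.71 16.1   0.16] mm [119.  403.    2.4]
j [   2.4   31.4    1.8   12.4 -102.7  -74.6] [-0.9  0.5 -2.8] 13.4
```

Request:
apply_moves:
  plan:
    - [[0,0.2,0.5,0.2,-0.03,0.08,0],[0,0.3,0.8,0.2,-0.03,0.08,0],[0,0.3,0.9,0,0,0,0],[0,0.3,0.9,0,0,0,0],[0,0.3,0.9,0,0,0,0],[0,0.3,0.9,0,0,0,0],[0,0.3,0.9,0,0,0,0],[0,0.3,0.9,0,0,0,0],[0,0.3,0.9,0,0,0,0],[0,0.3,0.9,0,0,0,0],[0,0.3,0.8,0,0,0,0],[0,0.2,0.5,0,0,0,0]]

```text
time_s: 14.4
tcp_pos: [0.5635, 0.0473, 0.2596]
ee_rot: [[-0.579, -0.314, -0.753], [-0.206, 0.949, -0.237], [0.789, 0.018, -0.614]]
wrist_force: [-0.6, 0.0, -3.5]
gripper_width: 0.313
```

```bash
python3 st2.py .6145 .206 .2
```

```text
bottle axis now [-0.031 -0.03   0.999] tilt deg 2.46
turn [-0.03   0.031  0.   ]
grasp pt [0.5718 0.0499 0.2663] TCP shift to put grasp pt at goal [ 1.7   6.23 -2.64] mm [ 42.7 156.1 -66.3]
j [  20.1   42.4   24.7   -2.5 -124.4  -91.7] [-0.6  0.  -3.5] 14.4
```

Request:
apply_moves:
  plan:
    - [[0,0.2,0.8,0,-0.03,0.03,0],[0,0.2,0.8,0,0,0,0],[0,0.2,0.8,0,0,0,0],[0,0.2,0.8,0,0,0,0],[0,0.2,0.8,0,0,0,0],[0,0.2,0.7,-0.2,0,0,0],[0,0.2,0.5,-0.4,0,0,0],[0,0.2,0.3,-0.4,0,0,0],[0,0,0,-0.4,0,0,0],[0,0,0,-0.3,0,0,0],[0,0,0,0,0,0,0]]

```text
time_s: 15.32
tcp_pos: [0.601, 0.1866, 0.217]
ee_rot: [[-0.574, -0.299, -0.762], [-0.198, 0.954, -0.226], [0.795, 0.021, -0.607]]
wrist_force: [-0.1, -0.2, -3.5]
gripper_width: 0.312
```

```bash
python3 st2.py .6145 .206 .16; python3 - <<'E'
from station import *
from h import *
w=capture('wrist');d=capture('scene');c=capture('top')
cv2.imwrite('pics/c1.png',d['pixels'][:,:,::-1]);cv2.imwrite('pics/c1w.png',w['pixels'][:,:,::-1]);cv2.imwrite('pics/c1t.png',c['pixels'][:,:,::-1])
E
```

```text
bottle axis now [-0.022 -0.029  0.999] tilt deg 2.07
turn [-0.029  0.022  0.   ]
grasp pt [0.6094 0.1891 0.2237] TCP shift to put grasp pt at goal [ 0.2   0.67 -2.54] mm [  5.1  16.9 -63.7]
j [  27.5   51.8   40.9  -11.5 -130.6 -102.7] [-0.1 -0.2 -3.5] 15.3167
```

View pics/c1.png

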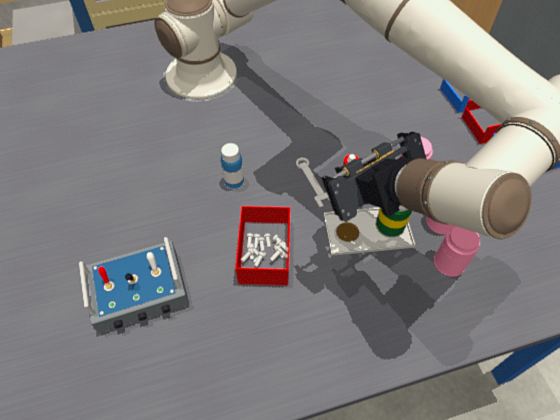

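View pics/c1w.png

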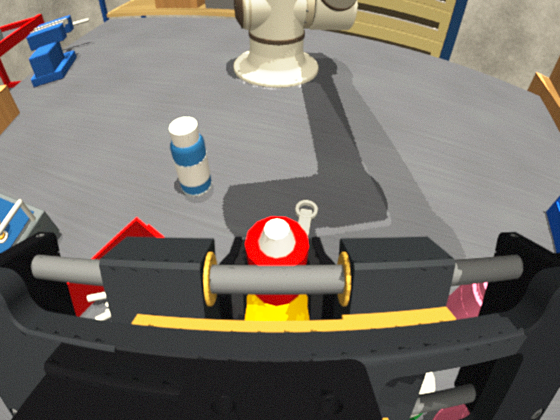

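The bottle is upright and hasn't slipped: in the wrist view the nozzle is at (277,235), as it was at the grasp. I'll yaw the hand away from the tin before lowering.

Request:
apply_moves:
  plan:
    - [[0,0.1,0.2,0,-0.03,0.02,-0.08],[0,0.1,0.2,0,0,0,-0.08],[0,0,0.2,0,0,0,-0.08],[0,0,0.1,0,0,0,-0.08],[0,0,0,0,0,0,-0.08],[0,0,0,0,0,0,-0.05],[0,0,0,0,0,0,0]]

```text
time_s: 16.05
tcp_pos: [0.6074, 0.2018, 0.2252]
ee_rot: [[-0.582, 0.166, -0.796], [0.104, 0.986, 0.13], [0.807, -0.007, -0.591]]
wrist_force: [-0.3, -0.9, -2.5]
gripper_width: 0.313
```

```bash
python3 st2.py .6145 .206 .15
```

```text
bottle axis now [-0.008  0.009  1.   ] tilt deg 0.69
turn [ 0.009  0.008 -0.   ]
grasp pt [0.6161 0.2004 0.2317] TCP shift to put grasp pt at goal [-0.07  0.23 -3.27] mm [ -1.6   5.6 -81.7]
j [  20.    50.6   45.8  -31.4 -130.7 -130.6] [-0.3 -0.9 -2.5] 16.05
```

Request:
apply_moves:
  plan:
    - [[0,0.05,0.15,-0.3,0.01,0.01,0],[0,0,0.1,-0.5,0,0,0],[0,0,0,-0.6,0,0,0],[0,0,0,-0.6,0,0,0],[0,0,0,-0.5,0,0,0],[0,0,0,-0.4,0,0,0],[0,0,0,-0.2,0,0,0],[0,0,0,0,0,0,0]]

```text
time_s: 16.72
tcp_pos: [0.6072, 0.2101, 0.1401]
ee_rot: [[-0.574, 0.156, -0.804], [0.09, 0.988, 0.128], [0.814, 0.001, -0.581]]
wrist_force: [0.2, 0.3, -2.3]
gripper_width: 0.314
```

```bash
python3 st2.py .617 .206 .125; python3 - <<'E'
from station import *
from h import *
d=capture('scene');c=capture('top')
o=np.zeros((600,800,3),np.uint8);o[:600,:400]=cv2.resize(d['pixels'][120:300,300:420,::-1],(400,600));o[:600,400:]=cv2.resize(c['pixels'][120:300,150:270,::-1],(400,600));cv2.imwrite('pics/c2.png',o)
E
```

```text
bottle axis now [ 0.002 -0.002  1.   ] tilt deg 0.16
turn [-0.002 -0.002  0.   ]
grasp pt [0.616  0.2087 0.1465] TCP shift to put grasp pt at goal [ 0.04 -0.11 -0.86] mm [  1.   -2.7 -21.5]
j [  20.8   54.7   41.2  -29.  -123.5 -125.3] [ 0.2  0.3 -2.3] 16.7167
```

View pics/c2.png

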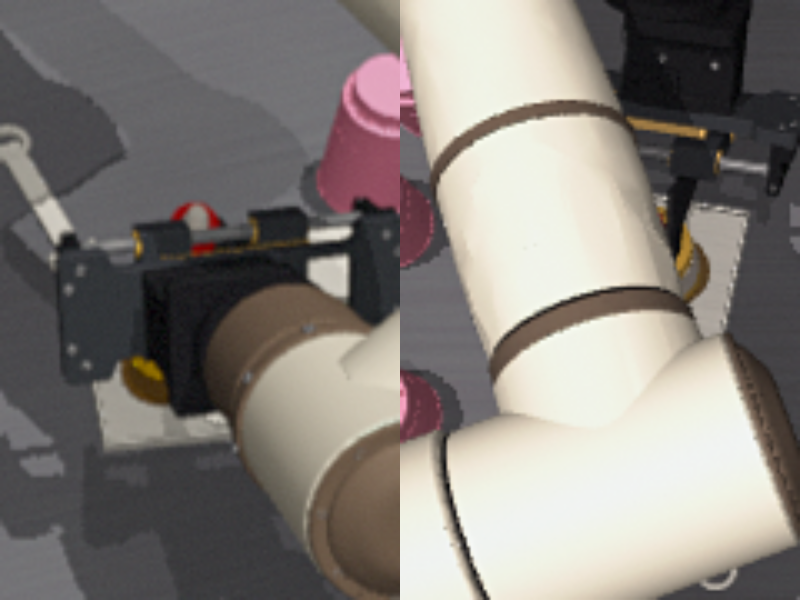

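The bottle is over the ring, with its base visible at about (148,385) in the left crop. I'll lower it gently.

Request:
apply_moves:
  plan:
    - [[0,0,-0.1,-0.15,0,0,0],[0,0,0,-0.15,0,0,0],[0,0,0,-0.15,0,0,0],[0,0,0,-0.1,0,0,0],[0,0,0,0,0,0,0]]

```text
time_s: 17.23
tcp_pos: [0.6091, 0.2071, 0.1299]
ee_rot: [[-0.582, 0.156, -0.798], [0.087, 0.988, 0.129], [0.809, 0.005, -0.588]]
wrist_force: [-0.1, 0.3, -3.7]
gripper_width: 0.315
```

```bash
python3 st2.py .617 .206 .125
```

```text
bottle axis now [-0.007 -0.004  1.   ] tilt deg 0.47
turn [-0.004  0.007  0.   ]
grasp pt [0.6179 0.2057 0.1364] TCP shift to put grasp pt at goal [-0.04  0.01 -0.45] mm [ -0.9   0.3 -11.4]
j [  20.6   55.    40.6  -28.4 -122.2 -124.3] [-0.1  0.3 -3.7] 17.2333
```

Request:
apply_moves:
  plan:
    - [[0,0,0,-0.12,0,0,0],[0,0,0,-0.12,0,0,0],[0,0,0,-0.08,0,0,0],[0,0,0,0,0,0,0]]

```text
time_s: 17.57
tcp_pos: [0.6094, 0.2069, 0.1217]
ee_rot: [[-0.583, 0.156, -0.798], [0.087, 0.988, 0.13], [0.808, 0.006, -0.589]]
wrist_force: [-0.4, -0.3, -4.2]
gripper_width: 0.317
```

```bash
python3 st2.py .617 .206 .125
```

```text
bottle axis now [-0.008 -0.005  1.   ] tilt deg 0.55
turn [-0.005  0.008  0.   ]
grasp pt [0.6181 0.2055 0.1282] TCP shift to put grasp pt at goal [-0.05  0.02 -0.13] mm [-1.1  0.5 -3.2]
j [  20.6   55.4   40.2  -28.1 -121.4 -123.8] [-0.4 -0.3 -4.2] 17.5667
```

Request:
apply_moves:
  plan:
    - [[0,0,0,-0.08,-0.005,0.008,0],[0,0,0,-0.04,0,0,0],[0,0,0,0,0,0,0]]

```text
time_s: 17.82
tcp_pos: [0.6094, 0.2069, 0.1184]
ee_rot: [[-0.576, 0.156, -0.803], [0.092, 0.988, 0.126], [0.813, -0.001, -0.583]]
wrist_force: [0.1, -0.2, -3.4]
gripper_width: 0.312
```

Request:
apply_moves:
  plan:
    - [[0,0,0,-0.08,0,0,0],[0,0,0,0,0,0,0]]

```text
time_s: 17.98
tcp_pos: [0.609, 0.2068, 0.1181]
ee_rot: [[-0.575, 0.154, -0.804], [0.09, 0.988, 0.125], [0.814, -0.001, -0.582]]
wrist_force: [0.1, -0.8, -3.2]
gripper_width: 0.315
```

Request:
apply_moves:
  plan:
    - [[0,0,0,-0.08,0,0,0],[0,0,0,0,0,0,0]]

```text
time_s: 18.15
tcp_pos: [0.6089, 0.2068, 0.1182]
ee_rot: [[-0.575, 0.152, -0.804], [0.088, 0.988, 0.124], [0.814, 0.0, -0.582]]
wrist_force: [-0.3, -0.1, -2.9]
gripper_width: 0.314
```

```bash
python3 st2.py .617 .206 .125
```

```text
bottle axis now [ 0.002 -0.001  1.   ] tilt deg 0.11
turn [-0.001 -0.002  0.   ]
grasp pt [0.6177 0.2054 0.1246] TCP shift to put grasp pt at goal [-0.03  0.02  0.02] mm [-0.7  0.6  0.4]
j [  20.7   55.9   40.4  -28.1 -121.8 -123.8] [-0.3 -0.1 -2.9] 18.15
```

Request:
apply_moves:
  plan:
    - [[0,0,0,-0.15,0,0,0],[0,0,0,-0.1,0,0,0]]

```text
time_s: 18.32
tcp_pos: [0.6081, 0.2062, 0.1178]
ee_rot: [[-0.574, 0.146, -0.806], [0.083, 0.989, 0.12], [0.815, 0.002, -0.58]]
wrist_force: [-0.6, 1.0, 4.7]
gripper_width: 0.313
```

The bottle is seated: the wrist force turned upwards and z stopped at 0.118. I'll check it and then release.

```bash
python3 st2.py .617 .206 .125; python3 - <<'E'
from station import *
from h import *
d=capture('scene');w=capture('wrist')
o=np.zeros((600,800,3),np.uint8);o[:600,:400]=cv2.resize(d['pixels'][120:300,300:420,::-1],(400,600));o[:300,400:]=cv2.resize(w['pixels'][:,:,::-1],(400,300));cv2.imwrite('pics/c3.png',o)
E
```

```text
bottle axis now [ 0.004 -0.002  1.   ] tilt deg 0.27
turn [-0.002 -0.004  0.   ]
grasp pt [0.617  0.2049 0.1242] TCP shift to put grasp pt at goal [0.   0.04 0.03] mm [0.  1.1 0.8]
j [  20.7   56.    40.3  -27.9 -121.9 -123.5] [-0.6  1.   4.7] 18.3167
```

View pics/c3.png

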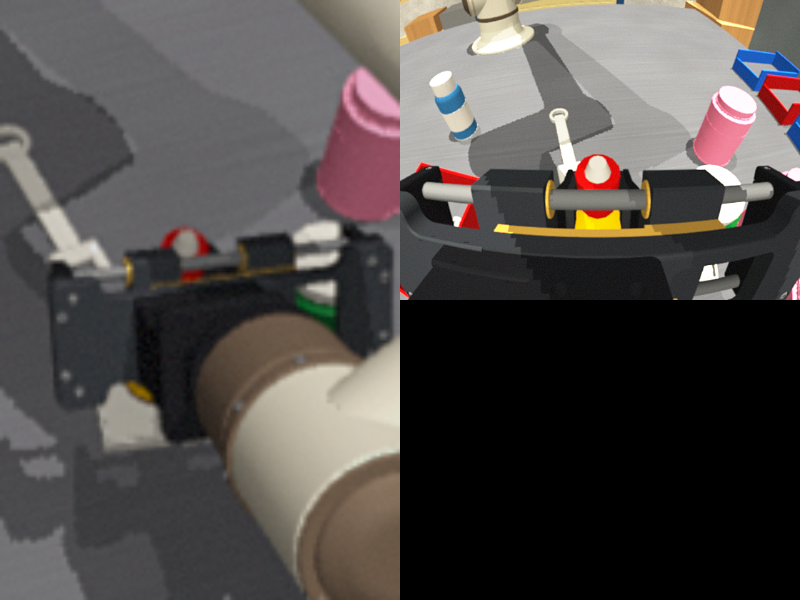

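Request:
apply_moves:
  plan:
    - [[36,0,0,0,0,0,0],[42,0,0,0,0,0,0],[50,0,0,0,0,0,0],[60,0,0,0,0,0,0],[65,0,0,0,0,0,0],[65,0,0,0,0,0,0],[65,0,0,0,0,0,0],[65,0,0,0,0,0,0]]

```text
time_s: 19.08
tcp_pos: [0.6087, 0.2058, 0.1175]
ee_rot: [[-0.575, 0.147, -0.805], [0.085, 0.989, 0.12], [0.814, 0.001, -0.581]]
wrist_force: [-0.3, 0.2, 0.7]
gripper_width: 0.642
```

```bash
python3 st2.py .617 .206 .125; python3 - <<'E'
from station import *
from h import *
w=capture('wrist');cv2.imwrite('pics/c4.png',w['pixels'][:,:,::-1])
E
```

```text
bottle axis now [ 0.002 -0.001  1.   ] tilt deg 0.13
turn [-0.001 -0.002  0.   ]
grasp pt [0.6175 0.2045 0.1239] TCP shift to put grasp pt at goal [-0.02  0.06  0.04] mm [-0.5  1.5  1.1]
j [  20.7   56.    40.3  -27.9 -121.8 -123.5] [-0.3  0.2  0.7] 19.0833
```

View pics/c4.png

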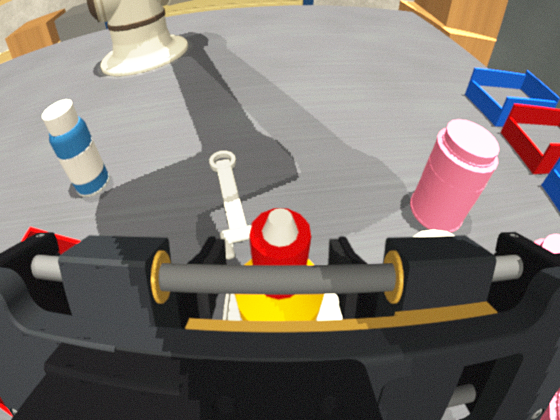

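The bottle stands free between the open jaws (nozzle at 281,228). I'll go straight up, clear.

Request:
apply_moves:
  plan:
    - [[65,0.05,0,0.3,0,0,0],[65,0.1,0,0.5,0,0,0],[65,0.1,0,0.7,0,0,0],[65,0.1,0,0.8,0,0,0],[65,0,0,0.8,0,0,0],[65,0,0,0.8,0,0,0],[65,0,-0.3,0.8,0,0,0],[65,0,-0.8,0.5,0,0,0],[65,0,-0.8,0.5,0,0,0],[65,0,-0.8,0,0,0,0],[65,0,-0.8,0,0,0,0],[65,0,-0.8,0,0,0,0]]

```text
time_s: 20.13
tcp_pos: [0.617, 0.0912, 0.2772]
ee_rot: [[-0.583, 0.141, -0.8], [0.081, 0.99, 0.115], [0.809, 0.002, -0.588]]
wrist_force: [0.5, -1.5, -0.0]
gripper_width: 0.65
```

Request:
apply_moves:
  plan:
    - [[65,0,-0.8,0,0,0,0],[65,0,-0.8,0,0,0,0],[65,0,-0.8,0,0,0,0],[65,0,-0.8,0,0,0,0],[65,0,-0.8,0,0,0,0],[65,0,-0.8,0,0,0,0],[65,0,0,0,0,0,0],[65,0,0,0,0,0,0]]

```text
time_s: 20.8
tcp_pos: [0.6128, -0.0546, 0.2836]
ee_rot: [[-0.577, 0.158, -0.801], [0.095, 0.988, 0.126], [0.811, -0.003, -0.585]]
wrist_force: [-0.1, 0.1, 0.5]
gripper_width: 0.651
```

```bash
python3 - <<'E'
from station import *
from h import *
d=capture('scene');c=capture('top');cv2.imwrite('pics/d1.png',d['pixels'][:,:,::-1]);cv2.imwrite('pics/d1t.png',c['pixels'][:,:,::-1])
E
```

```text
(no output)
```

View pics/d1.png

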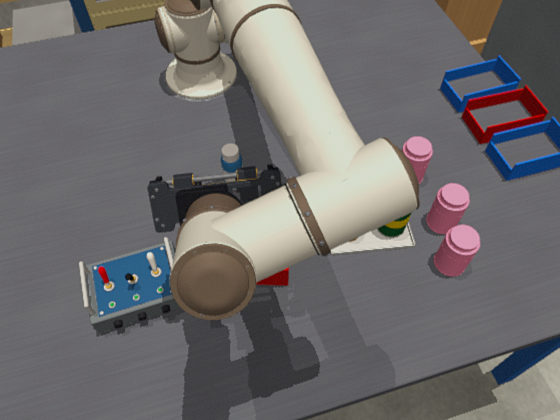

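View pics/d1t.png

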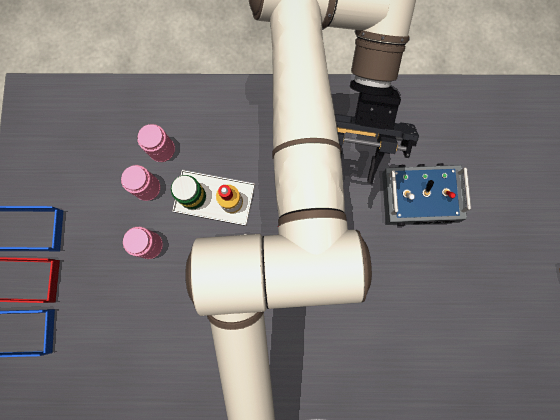

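```bash
python3 - <<'E'
from station import *
from h import *
c=capture('top');W=cloud(c);x,y,z=W[...,0],W[...,1],W[...,2]
t=(x>.52)&(x<.7)&(y>.13)&(y<.36)
p=W[t&(z>.095)&(y>.255)];print('tin',((p.min(0)+p.max(0))/2).round(4))
H=hsv(c);red=((H[...,0]<8)|(H[...,0]>172))&(H[...,1]>150)
p=W[t&(z>.11)&(y<.255)&red];print('cap',p.mean(0).round(4),p.max(0).round(3),len(p))
p=W[t&(z>.04)&(z<.1)&(y<.245)];print('body',p.min(0).round(3),p.max(0).round(3))
s=sense();print(s['time_s'],s['wrist_force'])
w=capture('wrist');cv2.imwrite('pics/d2.png',w['pixels'][:,:,::-1])
E
```

```text
tin [0.6245 0.3044 0.1061]
cap [0.6073 0.2064 0.1418] [0.623 0.222 0.153] 119
body [0.583 0.182 0.04 ] [0.636 0.235 0.1  ]
20.95 [0.71292538 0.83108725 0.10926922]
```

View pics/d2.png

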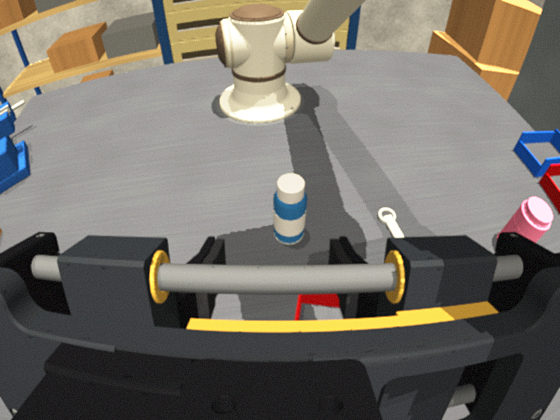

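```bash
python3 -c "
from station import *
print(finish_job())"
```

```text
the job is handed in; nothing more can be done
None
```

The job is handed in at about 21 s of the 53 s allowed. The red toggle was switched off first, and the bottle now stands upright, cap up, in the empty end of the drip tray.

- **Toggles:** I pushed the red toggle with the closed fingers until it reached its OFF stop. The scene and top pictures afterwards show red OFF, black still ON and white still OFF.
- **Bottle:** I gripped it by the cap, lifted it, turned it 90° without slipping and set it down gently; the wrist force showed it seated before I opened the jaws. The last top view puts its axis at about (0.610, 0.208), within roughly 5 mm of the oil ring's centre at (0.6145, 0.206).
- **Tin:** it measured the same position before and after, to within about 2 mm.
- **Other items:** the spray can and wrench looked unmoved in the last wrist picture. The red bin was mostly hidden by the arm in the final pictures, so I did not re-measure it. No wrist-force reading suggested the arm touched any of these.

No check failed. The scene and top cameras disagreed by about 3 mm, so I averaged them.

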